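# Start the parts feeder and hold the bin lid open

### The job

Start the parts feeder: twist the red spring-return knob on the yellow switch box clockwise as far as it will go, then let go so that it springs back by itself. Then lift the blue bin's steel lid by its red bar and hold it open at 50 degrees from closed (the red mark on the white quadrant, give or take 5 degrees) for the parts to come down the chute; it falls shut if released, so the program finishes with the gripper still holding it there, steady. Leave the parts and the spanner lying about the bench where they are.

Things in the scene. Friction and masses are not known exactly. Their poses are not given: they have to be found in the camera images.
- switchbox: fixed yellow switch box, 110 x 110 x 60 mm, with the red start knob in the middle of its top; origin at the middle of its underside
- knob_grip (a point): point on the start knob's axis, 10 mm below its top; fixed to the box, does not turn with the knob. The grip is an upright red bar 42 mm long, 12 mm thick, 30 mm high on a black disc 48 mm across (disc top 20 mm below this point, box top 28 mm). z up; at rest the bar lies along this point's x, its flats face along y
- knob (a joint): angle of the start knob in rad: 0 at rest, grows clockwise seen from above, hard stop at 1.2 (69 degrees). A spring turns it back to 0 when released; about 0.16 N m at the stop
- lid_bar (a point): middle of the lid's red bar handle, moves with the lid. A round bar 16 mm thick, 100 mm long, parallel to the hinge, on a 10 mm rod arm at each end, its axis 45 mm in front of the lid's front edge and the bin's wall; 100 mm above the bench when closed, free space above and below. Closed: x points to the hinge, y along the bar, z up; axes turn with the lid
- lid_hinge (a point): middle of the lid's hinge line, fixed on the bin's far rim, 100 mm above the bench; y runs along the hinge, z up, -x points level towards the bar of the closed lid. The bar's axis is 245 mm from the hinge. The steel lid is 200 x 214 x 4 mm
- bin: fixed blue bin, 200 x 220 x 98 mm; origin at the middle of its underside, x towards the hinge side, z up. A chute 130 mm wide comes down to its -y rim from a grey feeder cabinet 250 mm high, 335 to 435 mm from the bin's middle. On its +y side a white quarter-circle plate, radius 112 mm about the hinge, has a red mark at 50 degrees
- lid (a joint): opening angle of the lid in rad: 0 closed and level, grows as the bar rises; 50 degrees is 0.873; stop at 1.35. The lid weighs about 0.4 kg (0.3 to 0.55) and falls shut from any angle; lifting it at the bar takes about 2 N
- puck: black rubber bumper puck, 60 mm across, 25 mm high, lying flat; origin at the middle of its underside. To be left alone
- clampring: green anodized clamp ring, 70 mm outside, 50 mm inside, 18 mm high, lying flat; origin at the middle of its underside. To be left alone
- eyebolt_a: stainless eye bolt lying flat: eye 54 mm across, shank 55 mm, 12 mm thick; origin under the middle of the eye, shank along its -x. To be left alone
- eyebolt_b: second, identical stainless eye bolt lying flat; origin under the middle of the eye. To be left alone
- impeller: frosted acrylic pump impeller, 76 mm across, 26 mm high, lying flat; origin at the middle of its underside. To be left alone
- spanner: steel spanner about 160 mm long, lying flat; origin at the middle of its underside. To be left alone
Mind the look-alikes: they are no part of the job. Several things look just like the switchbox: the one meant starts farthest from the robot's base.

How it is judged (in metres and radians):
On the way, in this order (a step that is already met when the one before it is completed fails the run):
1. the start knob is twisted clockwise to its stop, with the lid still shut (value of joint knob above 1.12 rad and value of joint lid below 0.1 rad), for 0.1 s.
2. the knob is let go and has sprung back, with the lid still shut (value of joint knob below 0.12 rad and contact force between the fingers and knob below 0.1 N and value of joint lid below 0.1 rad), for 0.2 s.
At the end, for the whole second after the job is handed in: the lid stands still at 45 to 55 degrees from closed, carried by the gripper's fingers (at least 0.3 N of contact); the knob is back at rest (under 0.12 rad) and not touched; every loose part lies within 25 mm of where it started (value of joint lid between 0.785398 and 0.959931 rad and velocity of joint lid between -0.05 and 0.05 rad/s and contact force between the fingers and lid above 0.3 N and value of joint knob below 0.12 rad and contact force between the fingers and knob below 0.1 N and distance of each of puck, clampring, eyebolt_a, eyebolt_b, impeller, spanner from where it was at the start of the episode below 0.025 m); the arm keeps its last pose, push and grip.
It fails at once if a loose part on the bench is moved by more than 25 mm (distance of any of puck, clampring, eyebolt_a, eyebolt_b, impeller, spanner from where it was at the start of the episode above 0.025 m).
It also fails if it takes over 58 s, if anything falls off the work surface, if the arm or the gripper's body presses on something with over 40 N, if the wrist force passes 120 N, or if a joint passes its speed limit or range.

### The arm

A 6-joint arm with a two-finger parallel gripper is mounted at the origin on the work surface. World frame = base frame: x ahead of the robot, y to its left, z up, the work surface at z = 0. Lengths are in mm, angles in rad, forces in N, time in s.
With the tool pointing down it reaches from about 150 to 775 mm from the base axis. Payload 6.1 kg.
Tool frame: the origin (TCP) lies between the finger pads; the fingertips stand 19 mm ahead of it and the grasp point (between the pads) is the TCP; z points along the fingers, y is the line along which they close (so a half turn about z gives the same grasp; the last joint's range is limited). The gripper opens to 85 mm and grips with 20 to 120 N. Pads are 22 mm wide; open, the fingers measure 114 mm over their backs; the gripper's body (76 mm by 85 mm) begins 54 mm behind the grasp point. The pads swing forward as they close: fully open they stand 13 mm farther back than shut.
Start: joints at [1.122, 0.126, -0.04, 1.405, 0, 1.571], TCP at [227.781, 472.995, 250.295] pointing down, gripper open.
Joint ranges: [-2.72, 2.72], [-0.95, 1.95], [-1.27, 1.35], [-1.78, 2.02], [-1.46, 1.47], [-3.14, 3.14]. Speed limits (rad/s): [2.39, 2.39, 3.01, 3.14, 3.14, 3.14].

### API

Orientations are given as a unit quaternion [w, x, y, z].
In Python, from bench import manip gives the robot as it stands.
- The arm moves only by the tool carry_out, never from a script. Its argument "motion" is a list of rows, each a list of 3 entries, a list of its own where there are three numbers: the shift along the world's x, y, z normalised to -1 to 1, where 1 is 200 mm, then the turn, a rotation vector about the world's x, y, z normalised to -1 to 1, where 1 is 360 degrees, then the gripper's target within -1 to 1 (shut at 1, half-way at 0, fully open at -1). A call has 1 to 5 rows; each row is the pose to reach, as a shift and turn from the pose commanded when the call began, turning the shorter way round; what a row does not reach only later rows make up. A row lasts 1/8 s, in which the tool goes at most 62.5 mm and 10.7 degrees, less where a joint would pass 70% of its speed; a pose out of reach is approached as far as the arm can. A call with a number of a shift or a turn outside -1 to 1 is refused whole. A call with a gripper value outside its range is refused whole. The fingers move at their own pace and stop on an object; "force" is the grip in N (left out, the last holds). Time passes only in rows, so rows that repeat a pose let the fingers close. It gives the time, the measured TCP pose, the force, the opening and the grip force at its end, in the units of the state.
- manip.state(): the state, without advancing time (a new reading comes with each control period).
- manip.read_camera(name): name is "scene" or "top"; returns (picture, depth): 480x640x3 uint8, red, green, blue; 480x640 float32, mm along the optical axis (not along the pixel's ray), 0 where there is no reading.
- manip.camera_info(name): a dict with "mtx" (3x3 intrinsics, pixels), "extrinsics" (4x4, takes a point from camera to world coordinates). Camera axes: x right, y down, z forward; pixel columns grow to the right and rows downward; lengths in mm; the calibration is good to about 2 mm. A picture is of the moment at which its call begins. camera_info takes no time and is no camera call.
- manip.job_done(): hands the job in; it is judged then, once.
The state is a dict: "time_s": time; "q": joint angles; "dq": joint speeds; "joint_torque": joint torques, N m; "tcp_pos": TCP position; "orientation": TCP orientation; "force": force on the tool from outside, world axes, zero at the start; "torque": the same for the moment, N m; "opening": opening from 0.0 (shut) to 1.0 (fully open); "finger_force": force on a finger pad.
Only numpy, scipy, OpenCV 4.12 (cv2) and the standard library are available. Lean on these libraries where they do the work, as an engineer would, in place of code of your own. Each camera call takes 0.05 s, during which the arm holds its last target. There are 200 camera calls.

## Working session

There is one attempt and no reset: what is moved stays moved. The work goes in short steps, Python scripts to look and compute and a tool call to move; the robot and the scene stay as the last step left them, time stands still between calls to the robot, and variables do not carry over. Pictures are saved under pics/ and viewed, at most 10 in all, crops included, and the job is handed in when it is done.

Besides the shell and the picture viewer there is one more tool, called after "Request:" as name(argument=value, ...), one argument or row to a line, values as JSON. carry_out: Moves the arm, as the interface text tells. Its arguments: {"type":"object","properties":{"motion":{"type":"array","items":{"type":"array"}},"force":{"type":"number"}},"required":["motion"]}

```bash
mkdir -p pics
cat > h.py <<'E'
from bench import manip
import numpy as np, cv2
def snap(n):
    p,d=manip.read_camera(n); np.savez(f'{n}.npz',p=p,d=d); return p,d
def w(n,u,v,d=None,z=None):
    i=manip.camera_info(n);K=np.array(i['mtx']);T=np.array(i['extrinsics'])
    r=np.linalg.inv(K)@[u,v,1]
    if z is not None:
        R=T[:3,:3]@r; return T[:3,3]+R*(z-T[2,3])/R[2]
    return (T@np.r_[r*d[int(v),int(u)],1])[:3]
E
python3 - <<'E'
from h import *
for n in('top','scene'):
    p,d=snap(n); cv2.imwrite(f'pics/{n}0.png',p[:,:,::-1])
print(manip.state()); print(manip.camera_info('top'))
E
```

```text
{'time_s': 0.1, 'q': array([ 1.12199728e+00,  1.26327734e-01, -4.04991027e-02,  1.40535673e+00,
        6.15509402e-06,  1.57082156e+00]), 'dq': array([-4.89428672e-04, -5.05757297e-04,  2.59917367e-03,  6.77306563e-05,
       -1.40649678e-04,  1.56584081e-03]), 'joint_torque': array([ 2.40008179e-03, -4.36905026e+01,  3.53605413e+01,  1.36954247e-02,
        7.94532048e-05, -5.49512521e-06]), 'tcp_pos': array([227.64893945, 472.72170406, 249.6056905 ]), 'orientation': array([-1.57336475e-04,  2.22533228e-01,  9.74924859e-01, -6.75544954e-04]), 'force': array([-0.32641832, -0.06588024, -0.10730323]), 'torque': array([-0.0044542 ,  0.0668006 , -0.00306502]), 'finger_force': 0.0, 'opening': 1.0008738667559054}
{'mtx': array([[590.35890556,   0.        , 322.9283536 ],
       [  0.        , 590.35890556, 244.14268336],
       [  0.        ,   0.        ,   1.        ]]), 'extrinsics': array([[ 5.13636990e-03, -9.83908716e-01,  1.78598029e-01,
         3.00366162e+02],
       [-9.99629084e-01, -9.82876213e-03, -2.53986005e-02,
        -1.37227496e+00],
       [ 2.67453020e-02, -1.78401327e-01, -9.83594253e-01,
         1.34225251e+03],
       [ 0.00000000e+00,  0.00000000e+00,  0.00000000e+00,
         1.00000000e+00]])}
```

View pics/top0.png

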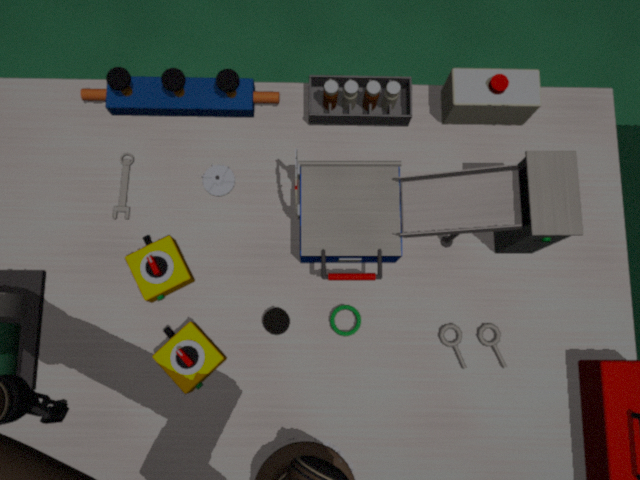

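View pics/scene0.png

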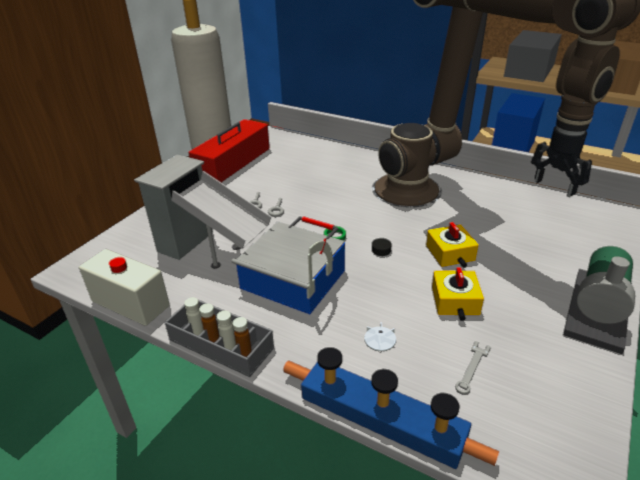

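The top view shows the robot base at the bottom. There are two yellow boxes, at (158,267) and (188,356), and the farther one is (158,267). The bin is at (350,212) with its red bar at (352,276). The bar faces the robot and the hinge is on the far side, at row ~163.

Run:
```python
from h import *
f=np.load('top.npz');p,d=f['p'],f['d']
a=cv2.resize(p[225:310,115:200],None,fx=4.7,fy=4.7,interpolation=cv2.INTER_CUBIC)[:400,:400]
b=cv2.resize(p[235:300,310:395],None,fx=4.7,fy=4.7,interpolation=cv2.INTER_CUBIC)
b=cv2.copyMakeBorder(b,0,400-b.shape[0],0,0,cv2.BORDER_CONSTANT)[:, :400]
cv2.imwrite('pics/crop.png',np.hstack([a,b])[:,:,::-1])
hsv=cv2.cvtColor(p,cv2.COLOR_RGB2HSV)
red=((hsv[...,0]<8)|(hsv[...,0]>172))&(hsv[...,1]>150)&(hsv[...,2]>70)
def pts(r0,r1,c0,c1,lo):
    vs,us=np.nonzero(red[r0:r1,c0:c1]);P=np.array([w('top',u+c0,v+r0,d) for v,u in zip(vs,us) if d[v+r0,u+c0]>0])
    return P[P[:,2]>lo]
for nm,a in(('knob',(250,285,140,180,85)),('bar',(265,285,320,385,80))):
    P=pts(*a);top=P[P[:,2]>np.percentile(P[:,2],90)-6]
    (c,s,ang)=cv2.minAreaRect(top[:,:2].astype(np.float32))
    print(nm,len(P),len(top),P.min(0).round(),P.max(0).round(),'top mean',top.mean(0).round(1),c,s,ang)
# yellow top
ye=(hsv[...,0]>18)&(hsv[...,0]<35)&(hsv[...,1]>150)
vs,us=np.nonzero(ye[225:310,115:200]);P=np.array([w('top',u+115,v+225,d) for v,u in zip(vs,us)])
P=P[abs(P[:,2]-60)<6];print('box',cv2.minAreaRect(P[:,:2].astype(np.float32)),P[:,2].mean())
# lid corners / hinge
for u,v in((306,170),(395,170),(306,250),(395,250),(350,210),(350,166)):print(u,v,w('top',u,v,d).round(1))
```

```text
knob 93 78 [459. 314.  86.] [497. 337. 102.] top mean [475.7 325.3  97.2] (478.2521057128906, 327.1763000488281) (39.7162971496582, 11.594995498657227) 26.986906051635742
bar 327 268 [ 450. -144.   97.] [465. -44. 113.] top mean [456.3 -94.6 106.8] (456.8858947753906, -94.06562042236328) (13.808584213256836, 99.68976593017578) 0.4267142415046692
box ((478.746337890625, 326.491943359375), (110.64704132080078, 108.06808471679688), 27.723773956298828) 59.400941022465496
306 170 [690.4   4.4 100. ]
395 170 [ 693.9 -191.4   97.1]
306 250 [512.1   2.6 104.6]
395 250 [ 514.4 -187.7  102. ]
350 210 [601.1 -91.5 102.1]
350 166 [701.  -92.   99.4]
```

View pics/crop.png

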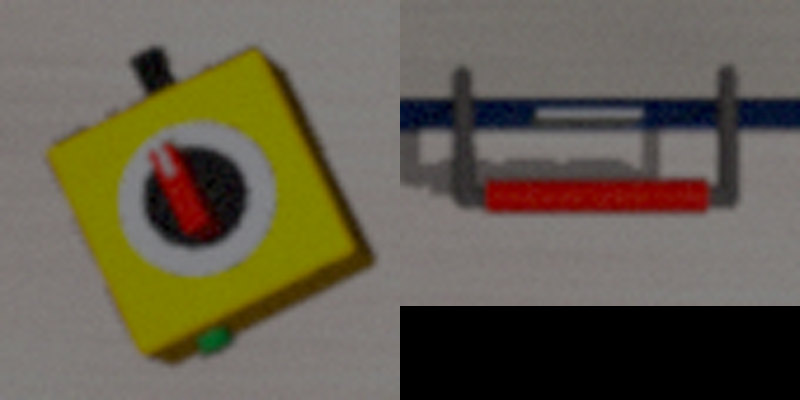

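The knob axis is at (478.5, 327), its top is at z 98, and the bar lies at 27.5° to world x. The lid bar is at (457, -94, 100), parallel to y. I'll move above the knob with the tool's y at 117.5°, which is a turn of +53°.

Request:
carry_out(
  motion=[
    [[0.15,-0.09,0],[0,0,0.015],-1],
    [[0.3,-0.18,0],[0,0,0.03],-1],
    [[0.45,-0.27,0],[0,0,0.045],-1],
    [[0.6,-0.36,0],[0,0,0.06],-1],
    [[0.7,-0.4,0],[0,0,0.074],-1],
  ],
)

```text
time_s: 0.72
tcp_pos: [368.8, 391.9, 249.9]
orientation: [-0.0, -0.009, 1.0, -0.0]
force: [0.3, 0.5, 0.5]
opening: 1.002
finger_force: 0.0
```

Request:
carry_out(
  motion=[
    [[0.15,-0.09,-0.05],[0,0,0.02],-1],
    [[0.3,-0.18,-0.1],[0,0,0.04],-1],
    [[0.45,-0.27,-0.2],[0,0,0.06],-1],
    [[0.555,-0.33,-0.3],[0,0,0.074],-1],
    [[0.555,-0.33,-0.3],[0,0,0.074],-1],
  ],
)

```text
time_s: 1.35
tcp_pos: [478.9, 325.5, 187.9]
orientation: [-0.002, -0.237, 0.972, -0.001]
force: [0.0, 0.2, -0.7]
opening: 0.999
finger_force: 0.0
```

```bash
cat > st.py <<'E'
from h import *
from scipy.spatial.transform import Rotation as R
s=manip.state();q=s['orientation'];M=R.from_quat(np.r_[q[1:],q[0]]).as_matrix()
print(s['time_s'],s['tcp_pos'].round(1),'yawy',np.degrees(np.arctan2(M[1,1],M[0,1])).round(1),'z',M[:,2].round(3),'q',s['q'].round(2),'F',s['force'].round(1),'T',s['torque'].round(2),s['opening'].round(2),s['finger_force'])
E
python3 st.py
python3 - <<'E'
from h import *
p,d=snap('scene');cv2.imwrite('pics/s1.png',cv2.resize(p[60:330,350:610],None,fx=2,fy=2)[:,:,::-1])
E
```

```text
Traceback (most recent call last):
  File "st.py", line 4, in <module>
    print(s['time_s'],s['tcp_pos'].round(1),'yawy',np.degrees(np.arctan2(M[1,1],M[0,1])).round(1),'z',M[:,2].round(3),'q',s['q'].round(2),'F',s['force'].round(1),'T',s['torque'].round(2),s['opening'].round(2),s['finger_force'])
                                                                                                                                                                                           ^^^^^^^^^^^^^^^^^^
AttributeError: 'float' object has no attribute 'round'
```

View pics/s1.png

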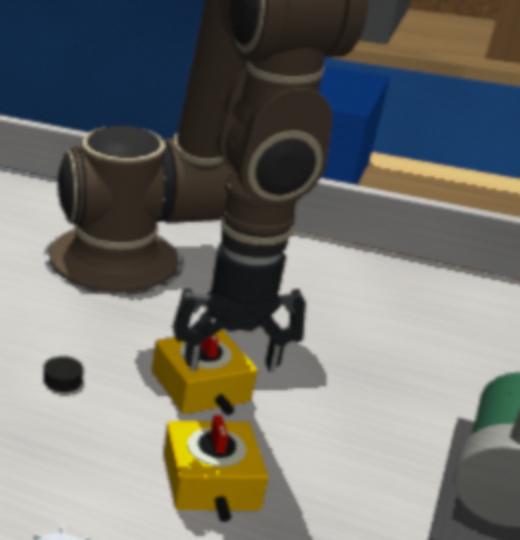

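The gripper hovers over the knob at (215,440) in the crop. It appears higher in the picture only because it is raised. The yaw is 117.4° as wanted, so I'll descend and grip.

Request:
carry_out(
  motion=[
    [[0,0.005,-0.15],[0,0,0],-1],
    [[0,0.005,-0.3],[0,0,0],-1],
    [[0,0.005,-0.42],[0,0,0],-1],
    [[0,0.005,-0.485],[0,0,0],-0.3],
    [[0,0.005,-0.485],[0,0,0],0.3],
  ],
  force=40,
)

```text
time_s: 2.02
tcp_pos: [478.2, 328.3, 93.2]
orientation: [-0.0, -0.238, 0.971, -0.0]
force: [-0.7, 0.7, -0.2]
opening: 0.604
finger_force: 0.0
```

Request:
carry_out(
  motion=[
    [[0,0,0],[0,0,0],1],
    [[0,0,0],[0,0,0],1],
    [[0,0,0],[0,0,0],1],
    [[0,0,0],[0,0,0],1],
    [[0,0,0],[0,0,0],1],
  ],
  force=40,
)

```text
time_s: 2.65
tcp_pos: [480.9, 325.5, 94.9]
orientation: [0.002, -0.237, 0.971, -0.003]
force: [4.8, -11.4, 4.9]
opening: 0.129
finger_force: 41.1
```

```bash
sed -i "s/s\['opening'\].round(2)/s['opening']/" st.py; python3 st.py
```

```text
2.65 [480.9 325.5  94.9] yawy 117.4 z [ 0.005 -0.005 -1.   ] q [ 0.6   0.27 -0.2   1.09 -0.01  0.12] F [  4.8 -11.4   4.9] T [-2.15 -0.82  0.01] 0.1289528562120603 41.10287010669708
```

The knob is held with 11 mm between the pads. I'll re-centre slightly and twist clockwise.

Request:
carry_out(
  motion=[
    [[0.01,-0.015,0],[0,0,0],1],
    [[0.01,-0.015,0],[0,0,-0.025],1],
    [[0.01,-0.015,0],[0,0,-0.05],1],
    [[0.01,-0.015,0],[0,0,-0.075],1],
    [[0.01,-0.015,0],[0,0,-0.1],1],
  ],
)

```text
time_s: 3.28
tcp_pos: [480.9, 326.8, 95.0]
orientation: [0.0, 0.076, 0.997, 0.002]
force: [-3.4, 4.4, 3.6]
opening: 0.129
finger_force: 41.0
```

Request:
carry_out(
  motion=[
    [[0,0,0],[0,0,-0.025],1],
    [[0,0,0],[0,0,-0.05],1],
    [[0,0,0],[0,0,-0.075],1],
    [[0,0,0],[0,0,-0.094],1],
    [[0,0,0],[0,0,-0.094],1],
  ],
)

```text
time_s: 3.9
tcp_pos: [481.5, 328.1, 95.0]
orientation: [-0.0, 0.36, 0.933, 0.003]
force: [-0.3, 8.0, 1.1]
opening: 0.129
finger_force: 40.9
```

```bash
python3 st.py
```

```text
3.9 [481.5 328.1  95. ] yawy 47.8 z [ 0.002  0.007 -1.   ] q [ 0.6   0.27 -0.2   1.09  0.    1.33] F [-0.3  8.   1.1] T [1.72 0.02 0.37] 0.12876087211324244 40.85124850273132
```

Request:
carry_out(
  motion=[
    [[0,0,0],[0,0,-0.006],1],
    [[0,0,0],[0,0,-0.008],1],
    [[0,0,0],[0,0,-0.008],1],
    [[0,0,0],[0,0,-0.008],1],
  ],
)

```text
time_s: 4.4
tcp_pos: [481.6, 328.1, 95.0]
orientation: [-0.0, 0.382, 0.924, 0.003]
force: [0.1, 8.9, -0.2]
opening: 0.133
finger_force: 45.9
```

```bash
python3 st.py
```

```text
4.4 [481.6 328.1  95. ] yawy 45.0 z [ 0.002  0.007 -1.   ] q [ 0.6   0.27 -0.2   1.09  0.    1.38] F [ 0.1  8.9 -0.2] T [ 1.67 -0.04  0.88] 0.13316656325805146 45.86545944213867
```

The torque climbs steeply from 0.37 to 0.88 N m, so the knob is on its stop. I'll release by opening and rising.

Request:
carry_out(
  motion=[
    [[0,0,0],[0,0,0],-1],
    [[0,0,0],[0,0,0],-1],
    [[0,0,0],[0,0,0],-1],
    [[0,0,0],[0,0,0],-1],
    [[0,0,0],[0,0,0],-1],
  ],
)

```text
time_s: 5.03
tcp_pos: [480.9, 324.7, 93.3]
orientation: [0.0, 0.384, 0.923, -0.0]
force: [0.6, -0.3, 0.1]
opening: 1.0
finger_force: 0.0
```

Request:
carry_out(
  motion=[
    [[0,0,0.1],[0,0,0],-1],
    [[0,0,0.25],[0,0,0],-1],
    [[0,0,0.45],[0,0,0],-1],
    [[0,0,0.65],[0,0,0],-1],
    [[0,0,0.75],[0,0,0],-1],
  ],
)

```text
time_s: 5.65
tcp_pos: [481.3, 325.2, 245.9]
orientation: [0.001, 0.384, 0.923, 0.001]
force: [0.1, -0.4, -0.1]
opening: 0.999
finger_force: 0.0
```

```bash
python3 st.py;python3 - <<'E'
from h import *
p,d=snap('scene');cv2.imwrite('pics/s2.png',cv2.resize(p[60:330,350:610],None,fx=2,fy=2)[:,:,::-1])
E
```

```text
5.65 [481.3 325.2 245.9] yawy 44.8 z [ 0.003  0.002 -1.   ] q [ 0.59  0.23  0.08  1.41 -0.    1.38] F [ 0.1 -0.4 -0.1] T [-0.06 -0.04  0.  ] 0.9986814938120632 0.0
```

View pics/s2.png

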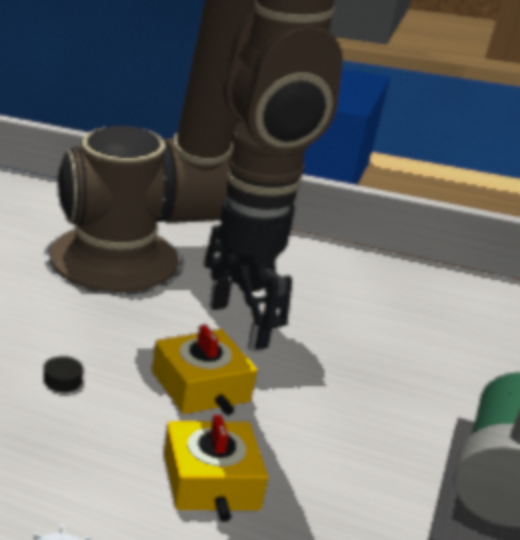

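The knob is back at rest and free. The lid comes next, so I'll travel to above the bar with the tool's y along world x.

Request:
carry_out(
  motion=[
    [[-0.02,-0.15,0],[0,0,-0.01],-1],
    [[-0.04,-0.35,0],[0,0,-0.025],-1],
    [[-0.05,-0.58,0],[0,0,-0.04],-0.5],
    [[-0.06,-0.8,0],[0,0,-0.055],0.06],
    [[-0.06,-1,0],[0,0,-0.07],0.06],
  ],
)

```text
time_s: 6.32
tcp_pos: [468.3, 123.5, 242.6]
orientation: [-0.0, 0.577, 0.816, -0.0]
force: [0.6, -0.1, 0.4]
opening: 0.468
finger_force: 0.0
```

Request:
carry_out(
  motion=[
    [[-0.02,-0.25,-0.05],[0,0,-0.012],0.06],
    [[-0.04,-0.5,-0.1],[0,0,-0.024],0.06],
    [[-0.05,-0.75,-0.15],[0,0,-0.036],0.06],
    [[-0.06,-0.95,-0.2],[0,0,-0.048],0.06],
    [[-0.06,-1,-0.2],[0,0,-0.0545],0.06],
  ],
)

```text
time_s: 6.95
tcp_pos: [455.8, -76.8, 201.9]
orientation: [-0.001, 0.709, 0.706, -0.001]
force: [-0.2, -0.1, 0.6]
opening: 0.469
finger_force: 0.0
```

Request:
carry_out(
  motion=[
    [[0,-0.05,0],[0,0,0],0.06],
    [[0,-0.1,0],[0,0,0],0.06],
    [[0,-0.1,0],[0,0,0],0.06],
    [[0,-0.1,0],[0,0,0],0.06],
  ],
)

```text
time_s: 7.45
tcp_pos: [456.9, -94.5, 203.4]
orientation: [0.0, 0.707, 0.708, 0.0]
force: [0.4, -0.4, -0.2]
opening: 0.47
finger_force: 0.0
```

```bash
python3 st.py;python3 - <<'E'
from h import *
p,d=snap('scene');cv2.imwrite('pics/s3.png',cv2.resize(p[60:330,190:490],None,fx=2,fy=2)[:,:,::-1])
E
```

```text
7.45 [456.9 -94.5 203.4] yawy 0.1 z [ 0.  0. -1.] q [-0.2   0.02 -0.26  1.29  0.    1.37] F [ 0.4 -0.4 -0.2] T [0.02 0.01 0.03] 0.46985200634049346 0.0
```

View pics/s3.png

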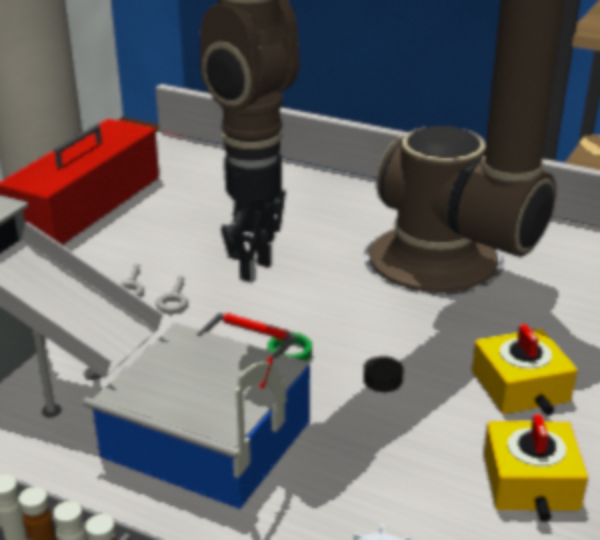

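The gripper is above the bar at (255,325) in the crop, with the fingers closing along x. I'll descend 103 mm and close.

Request:
carry_out(
  motion=[
    [[0,0,-0.1],[0,0,0],0.06],
    [[0,0,-0.23],[0,0,0],0.06],
    [[0.005,0,-0.36],[0,0,0],0.06],
    [[0.005,0,-0.46],[0,0,0],0.06],
    [[0.005,0,-0.51],[0,0,0],0.06],
  ],
)

```text
time_s: 8.12
tcp_pos: [457.3, -94.5, 100.3]
orientation: [-0.001, 0.707, 0.708, -0.0]
force: [0.3, 0.3, 0.5]
opening: 0.473
finger_force: 0.0
```

Request:
carry_out(
  motion=[
    [[0,0,0],[0,0,0],0.3],
    [[0,0,0],[0,0,0],0.7],
    [[0,0,0],[0,0,0],1],
    [[0,0,0],[0,0,0],1],
    [[0,0,0],[0,0,0],1],
  ],
  force=40,
)

```text
time_s: 8.75
tcp_pos: [461.2, -94.9, 103.2]
orientation: [0.002, 0.707, 0.708, 0.003]
force: [7.1, 1.5, -2.9]
opening: 0.17
finger_force: 39.0
```

```bash
python3 st.py
```

```text
8.75 [461.2 -94.9 103.2] yawy 0.1 z [ 0.007  0.    -1.   ] q [-0.2   0.06 -0.44  1.07  0.    1.37] F [ 7.1  1.5 -2.9] T [ 0.32 -1.49  0.11] 0.16960869623219155 38.98714005947113
```

The bar is held with about 15 mm between the pads. I'll lift along a 245 mm arc about the hinge and tilt with the lid, 12.5° in the first call.

Request:
carry_out(
  motion=[
    [[0.016,0,0.053],[0,-0.007,0],1],
    [[0.02,0,0.107],[0,-0.014,0],1],
    [[0.025,0,0.16],[0,-0.021,0],1],
    [[0.034,0,0.213],[0,-0.028,0],1],
    [[0.044,0,0.265],[0,-0.035,0],1],
  ],
)

```text
time_s: 9.38
tcp_pos: [465.2, -94.9, 154.4]
orientation: [0.078, 0.703, 0.703, 0.078]
force: [-6.1, 0.4, -3.6]
opening: 0.172
finger_force: 39.2
```

```bash
python3 st.py
```

```text
9.375 [465.2 -94.9 154.4] yawy 0.0 z [ 0.218  0.    -0.976] q [-0.23 -0.12 -0.52  0.96  0.05  1.35] F [-6.1  0.4 -3.6] T [0.11 1.9  0.17] 0.1717097644812421 39.15970802307129
```

Request:
carry_out(
  motion=[
    [[0.007,0,0.052],[0,-0.007,0],1],
    [[0.021,0,0.103],[0,-0.014,0],1],
    [[0.039,0,0.154],[0,-0.021,0],1],
    [[0.058,0,0.204],[0,-0.028,0],1],
    [[0.08,0,0.252],[0,-0.035,0],1],
  ],
)

```text
time_s: 10.0
tcp_pos: [477.2, -94.7, 202.3]
orientation: [0.151, 0.691, 0.69, 0.151]
force: [-33.5, 1.1, 11.0]
opening: 0.17
finger_force: 40.1
```

Request:
carry_out(
  motion=[
    [[0.023,0,0.048],[0,-0.007,0],1],
    [[0.049,0,0.095],[0,-0.014,0],1],
    [[0.077,0,0.14],[0,-0.021,0],1],
    [[0.106,0,0.185],[0,-0.028,0],1],
    [[0.138,0,0.228],[0,-0.035,0],1],
  ],
)

```text
time_s: 10.62
tcp_pos: [509.3, -94.5, 253.7]
orientation: [0.231, 0.668, 0.669, 0.231]
force: [-16.5, 3.6, 8.4]
opening: 0.168
finger_force: 42.5
```

```bash
python3 st.py
```

```text
10.625 [509.3 -94.5 253.7] yawy 0.1 z [ 0.617  0.001 -0.787] q [-0.27 -0.37 -0.65  0.64  0.17  1.35] F [-16.5   3.6   8.4] T [0.59 2.25 0.59] 0.1679885157804735 42.47086465358734
```

Request:
carry_out(
  motion=[
    [[0.025,0,0.047],[0,-0.007,0],1],
    [[0.061,0,0.087],[0,-0.014,0],1],
    [[0.098,0,0.126],[0,-0.021,0],1],
    [[0.136,0,0.162],[0,-0.028,0],1],
    [[0.17,0,0.193],[0,-0.033,0],1],
  ],
)

```text
time_s: 11.25
tcp_pos: [544.3, -94.3, 291.0]
orientation: [0.298, 0.64, 0.642, 0.299]
force: [-3.3, 4.4, -2.2]
opening: 0.168
finger_force: 41.3
```

Request:
carry_out(
  motion=[
    [[0,0,0],[0,0,0],1],
    [[0,0,0],[0,0,0],1],
    [[0,0,0],[0,0,0],1],
    [[0,0,0],[0,0,0],1],
  ],
)

```text
time_s: 11.75
tcp_pos: [544.2, -94.3, 290.9]
orientation: [0.298, 0.64, 0.642, 0.299]
force: [-5.8, 3.1, 2.8]
opening: 0.17
finger_force: 41.8
```

```bash
python3 st.py
python3 - <<'E'
from h import *
p,d=snap('scene');cv2.imwrite('pics/s4.png',cv2.resize(p[90:330,190:490],None,fx=2.5,fy=2.5,interpolation=cv2.INTER_CUBIC)[:,:,::-1])
i=manip.camera_info('scene');K=np.array(i['mtx']);T=np.array(i['extrinsics'])
v,u=np.mgrid[0:480,0:640];r=np.linalg.inv(K)@np.stack([u.ravel(),v.ravel(),np.ones(u.size)])
P=((T[:3,:3]@(r*d.ravel())).T+T[:3,3])[d.ravel()>0]
m=(P[:,1]>-180)&(P[:,1]<-15)&(P[:,0]>560)&(P[:,0]<700)&(P[:,2]>115)&(P[:,2]<270)
Q=P[m];a=np.polyfit(Q[:,0],Q[:,2],1)
for _ in range(5):
    k=abs(Q[:,2]-np.polyval(a,Q[:,0]))<12;a=np.polyfit(Q[k,0],Q[k,2],1)
print(len(Q),k.sum(),'lid deg',np.degrees(np.arctan(-a[0])),'x at z100',(100-a[1])/a[0])
E
```

```text
11.75 [544.2 -94.3 290.9] yawy 0.1 z [ 0.765  0.002 -0.644] q [-0.28 -0.43 -0.73  0.41  0.21  1.39] F [-5.8  3.1  2.8] T [0.46 1.66 0.59] 0.1695291659097924 41.75465941429138
4262 4258 lid deg 49.764394679177265 x at z100 709.3012219433938
```

View pics/s4.png

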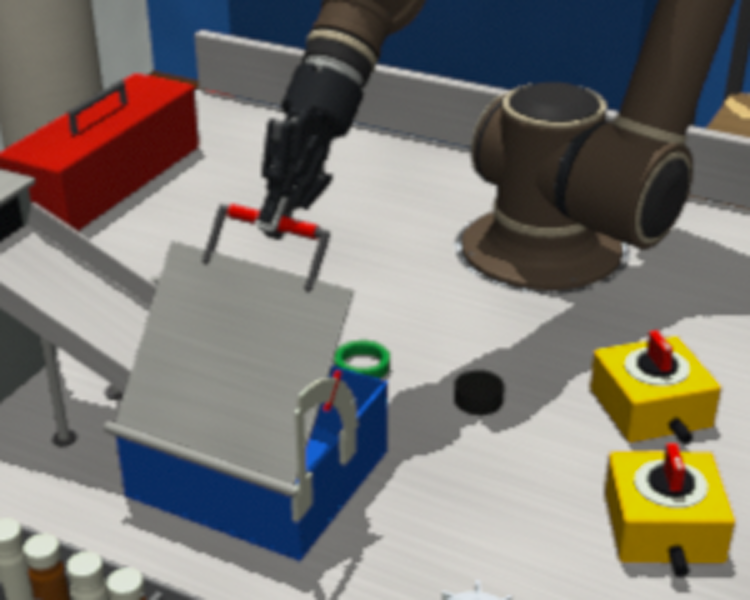

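The lid is held by its bar at (270,220) in the crop. The plane fit gives 49.8°, and the reading is steady between calls. The knob is at rest and the loose parts have not moved, so I'll hand in.

```bash
python3 -c "
from bench import manip;print(manip.job_done())"
```

```text
the job is handed in; nothing more can be done
None
```

The job is handed in, with no verdict returned: the start knob was twisted to its stop and sprang back by itself, and the gripper is holding the lid steady at about 50° (49.8° by the depth image), with no loose part seen to move.

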